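Wet the cleaning pen at the pump and hold it on the marked flux spot

ROBOT

A 6-joint arm with a two-finger parallel gripper is mounted at the origin on a cart in front of the work surface, level with it; the furniture and walls round the work are solid. World frame = base frame: x ahead of the robot, y to its left, z up, the work surface at z = 0. Lengths are in mm, angles in degrees, forces in N, time in s.
With the tool pointing down it reaches from about 300 to 850 mm from the base axis. Payload 4.2 kg.
Tool frame: the origin (TCP) lies at the very end of the fingers, on their centre line; the grasp point (between the pads) lies 19 mm behind it (env.grip_point_offset is the distance from the TCP to the grasp point, in mm); z points along the fingers, y is the line along which they close (so a half turn about z gives the same grasp; the last joint's range is limited). The gripper opens to 91 mm and grips with 3 to 60 N. Pads are 32 mm wide; open, the fingers measure 118 mm over their backs; the gripper's body (76 mm by 178 mm) begins 60 mm behind the grasp point.
Start: joints at [72.594, 18.312, 89.639, -0, 72.044, -1.146], TCP at [161.005, 552.015, 213.976] pointing down, gripper open.
Joint ranges: [-177.97, 177.97], [-48.28, 115.42], [12.27, 149.76], [-77.06, 257.06], [2.81, 150.46], [-146.56, 146.56]. Speed limits (degrees/s): [147.25, 147.25, 180, 180, 180, 180].

INTERFACE

Orientations are given as [roll, pitch, yaw] about the fixed x, y, z axes, in that order (R = Rz(yaw) Ry(pitch) Rx(roll)).
In Python, from workcell import env gives the robot as it stands. The module is installed in compiled form; this text tells all that it offers.
- The arm moves only by the tool arm_command, never from a script. Its argument "rows" is a list of rows, each an object with "delta_pos": the shift along the tool's x, y, z in mm, a list of three; "roll": the turn about the tool's z in units of 5 degrees (1.0 is 5 degrees); "jaw": the opening in per cent of the stroke, from 0 (shut) to 100 (fully open). A call has 1 to 20 rows; each row is the pose to reach, as a shift and turn from the pose commanded when the call began, along the tool's axes at that moment; what a row does not reach only later rows make up. A row lasts 1/12 s, in which the tool goes at most 41.7 mm and 7.16 degrees, less where a joint would pass 70% of its speed; a pose out of reach is approached as far as the arm can. A call with a gripper value outside its range is refused whole. The fingers move at their own pace and stop on an object; "squeeze" is the grip in N (left out, the last holds). Time passes only in rows, so rows that repeat a pose let the fingers close. It gives the time, the measured TCP pose, the force, the opening and the grip force at its end, in the units of the state.
- env.state(): the state, without advancing time (a new reading comes with each control period).
- env.grab_frame(name): name is "side" or "top"; returns a dict with "img" (400x640x3 uint8, blue, green, red), "z_map" (400x640 float32, mm along the optical axis (not along the pixel's ray), 0 where there is no reading), "fov_y" (degrees; the focal length in pixels is half the picture's height over the tangent of half this angle, whatever the lens; pixels are square), "cx", "cy" (the principal point, pixels), "R" (3x3) and "t" (3): a world point X has camera coordinates R X + t. Camera axes: x right, y down, z forward; pixel columns grow to the right and rows downward; lengths in mm; the calibration is good to about 2 mm. A picture is of the moment at which its call begins.
- env.job_done(): hands the job in; it is judged then, once.
The state is a dict: "time_s": time; "qpos": joint angles; "qvel": joint speeds; "effort": joint torques, N m; "ee_pos": TCP position; "ee_rot": TCP orientation; "force": force on the tool from outside, world axes, zero at the start; "torque": the same for the moment, N m; "gripper_width": finger opening in mm; "gripper_force": force on a finger pad.
Only numpy, scipy, OpenCV 4.12 (cv2) and the standard library are available. Lean on these libraries where they do the work, as an engineer would, in place of code of your own. Each camera call takes 0.05 s, during which the arm holds its last target. There are 200 camera calls.

TASK

Clean the marked flux spot on the sloping cover plate: take the blue cleaning pen out of its holder, wet it by pushing the pump dispenser's dish right down with the pen's yellow tip and letting the dish spring up again, then hold the tip lightly on the red-ringed white spot, the pen square to the sloping plate and its sprung tip pushed about half way in. Keep it there for two seconds and finish while still holding it so; do not press hard on the plate or disturb the other things on the bench.

Things in the scene. Friction and masses are not known exactly. Their poses are not given: they have to be found in the camera images.
- pen: Cleaning pen, about 50 g, standing loosely in the holder's socket, tip down. Origin on the pen's axis at the underside of its black collar (which rests on the holder's top); +z runs along the pen towards its blunt end. Collar: 30 mm across, z = 0 to 5 mm. Blue square grip 16 x 16 mm (faces across pen x and y), z = 5 to 75 mm (blunt end). White round barrel 14 mm across, z = 0 to -34 mm. Below it the yellow sprung tip, to z = -58 mm.
- tip_end (a point): The rounded end of the pen's yellow tip (9 mm across), on the pen's axis, 58 mm below the collar's underside when out; it moves up into the pen as the tip is pushed in
- pen_tip (a joint): How far the pen's sprung tip is pushed in, m: 0 = out, 0.012 = fully in. Spring: about 0.8 N at first touch, rising evenly to 3.2 N fully in, after which the tip is solid; half in (6 mm) is about 2 N
- holder: Pen holder, fixed: grey block 56 x 56 mm on a steel foot 84 x 84 mm, top 70 mm above the bench, with a 20 mm round hole right through where the pen stands. Origin at the centre of its underside. The pen must rise 60 mm to come clear
- dispenser: White pump bottle for cleaning alcohol, fixed, 68 mm across, 124 mm tall to the rim of its round white dish, upright. Origin at the centre of its underside; the dish (52 mm across) is centred on its axis, its rubbing surface at 124 mm height (feels flat, not hollow)
- dispenser_plunger (a joint): How far the dispenser's dish is pressed down, m: 0 = up, 0.005 = right down. Its spring starts from almost nothing and takes about 9 N right down (a firm grip on the pen is needed; the pen's own tip bottoms first, at 3.2 N, so the pen comes down some 12 mm before the dish moves much); let go, it returns to within 1 mm of the top
- stand: Sloping stand with the grey cover plate (110 mm along the slope x 130 mm across x 4 mm), fixed. Origin at the centre of the underside of its 115 x 130 mm base; its +x points uphill, the plate's middle is about 54 mm above the bench, its low edge (with a lip 6 mm proud) 30 mm and its high edge 73 mm. The slope is 20 degrees
- mark: The marked spot on the plate: white disc 12 mm across in a red ring 18 mm across, flat on the plate. Origin at its centre on the plate's surface; +z is the plate's outward normal (20 degrees from vertical, leaning to the stand's downhill side), +x points up the slope
- loupe: Bystander, loose, leave alone: black stand magnifier, 38 mm across and 38 tall (mm). Origin at its underside
- tape: Bystander, loose, leave alone: roll of black tape lying flat, 58 mm across, 19 tall (mm). Origin at its underside
- spool: Bystander, loose, leave alone: solder spool standing on its flange, 60 mm across, 44 tall (mm). Origin at its underside
- driver: Bystander, loose, leave alone: screwdriver with yellow-orange handle lying flat, 177 long, 24 thick (mm). Origin at its underside
- heatsink: Bystander, loose, leave alone: black finned heatsink, 28 x 40 x 22 (mm). Origin at its underside
There are look-alikes about, which are no part of the job. Of the things that look like the dispenser, the smaller one is meant.

How it is judged (in metres and radians):
On the way, in this order (a step that is already met when the one before it is completed fails the run):
1. the pen is out of its holder in the gripper (height (world z) of tip_end above 0.075 m and contact force between the fingers and pen above 1 N), for 0.1 s.
2. the dispenser's dish is pushed right down by the pen's tip (value of joint dispenser_plunger above 0.004 m and contact force between pen and dispenser above 0.5 N and value of joint pen_tip above 0.001 m and contact force between the fingers and pen above 1 N), for 0.05 s.
3. the dish has sprung up again, the pen off it (value of joint dispenser_plunger below 0.0015 m and contact force between pen and dispenser below 0.05 N), for 0.1 s.
4. the tip is held on the spot, the pen square to the plate, the tip part way in, for about two seconds (distance between tip_end and mark below 0.007 m and angle between the z axis of pen and the z axis of mark, either way round below 0.175 rad and value of joint pen_tip between 0.002 and 0.01 m and contact force between pen and stand above 0.4 N and contact force between the fingers and pen above 1 N and height (world z) of pen above 0.07 m), for 1.5 s.
At the end, for the whole second after the job is handed in: The gripper holds the pen still, tip end within 7 mm of the spot's centre and touching the plate, pen axis within 10 degrees of the plate's normal, sprung tip pushed in 2 to 10 mm (of 12), collar over 70 mm above the bench; the dispenser's dish is up (within 1.5 mm) (all of step 4 and value of joint dispenser_plunger below 0.0015 m and linear speed of pen below 0.02 m/s); the arm keeps its last pose, push and grip.
It fails at once if the pen is pressed on the plate or stand with more than 12 N (contact force between pen and stand above 12 N).
It fails at once if another thing on the bench is pushed more than 20 mm (distance of any of loupe, tape, spool, driver, heatsink from where it was at the start of the episode above 0.02 m).
It also fails if it takes over 58 s, if anything falls off the work surface, if the arm or the gripper's body presses on something with over 40 N, if the wrist force passes 120 N, or if a joint passes its speed limit or range.

## Working session

There is one attempt and no reset: what is moved stays moved. The work goes in short steps, Python scripts to look and compute and a tool call to move; the robot and the scene stay as the last step left them, time stands still between calls to the robot, and variables do not carry over. Pictures are saved under pics/ and viewed, at most 13 in all, crops included, and the job is handed in when it is done.

Besides the shell and the picture viewer there is one more tool, called after "Request:" by a JSON object that holds its "method" and its "body". arm_command: Moves the arm, as the interface text tells. Its arguments: {"type":"object","properties":{"rows":{"type":"array"},"squeeze":{"type":"number"}},"required":["rows"]}

```bash
mkdir -p pics; cat > h.py <<'E'
import numpy as np, cv2, pickle
from workcell import env
def grab(n,f=None):
    d=env.grab_frame(n)
    if f: cv2.imwrite('pics/'+f,d['img'])
    pickle.dump(d,open(n+'.pkl','wb')); return d
def foc(d): return d['img'].shape[0]/2/np.tan(np.radians(d['fov_y'])/2)
def pts(d):
    z=d['z_map'].astype(float); v,u=np.mgrid[:z.shape[0],:z.shape[1]]; f=foc(d)
    c=np.stack([(u-d['cx'])/f*z,(v-d['cy'])/f*z,z],-1)
    return (c-np.array(d['t']))@np.array(d['R'])
def ray(d,u,v,h):
    f=foc(d);R=np.array(d['R']);o=-R.T@np.array(d['t']);r=R.T@np.array([(u-d['cx'])/f,(v-d['cy'])/f,1])
    return o+r*(h-o[2])/r[2]
def proj(d,X):
    c=np.array(d['R'])@np.array(X,float)+np.array(d['t']);return foc(d)*c[:2]/c[2]+[d['cx'],d['cy']]
E
python3 - <<'E'
from h import *
for n in('top','side'):
    d=grab(n,n+'0.png');print(n,d['fov_y'],d['cx'],d['cy'],-np.array(d['R']).T@d['t'],(d['z_map']>0).mean())
print(env.state())
E
```

```text
top 55.38857433471689 320.88886866134607 204.65974930541316 [ 370.72171748  -40.52061659 1132.97540975] 0.99610546875
side 50.502527643028266 312.54588451314265 205.11672006394488 [ -133.65340475 -1058.84931907  1010.86843696] 0.99590625
{'time_s': 0.1, 'qpos': array([ 7.25915828e+01,  1.83485855e+01,  8.96993990e+01, -1.91606950e-03,
        7.20426558e+01, -1.14689254e+00]), 'qvel': array([-0.01867925, -0.09071263, -0.21940781, -0.11953232,  0.03918374,
        0.07423717]), 'effort': array([-4.43931731e-04, -4.13334274e+01, -2.32507700e+01,  7.28594558e-02,
        4.22642170e-02, -5.61926527e-05]), 'ee_pos': array([160.89884685, 551.56722389, 213.19836947]), 'ee_rot': array([-1.79909341e+02,  7.19927300e-06,  1.63739067e+02]), 'force': array([-0.27225654,  0.12587473, -0.49028883]), 'torque': array([ 0.01478486, -0.00213057, -0.04305071]), 'gripper_force': 0.0, 'gripper_width': 91.2819526809881}
```

View pics/top0.png

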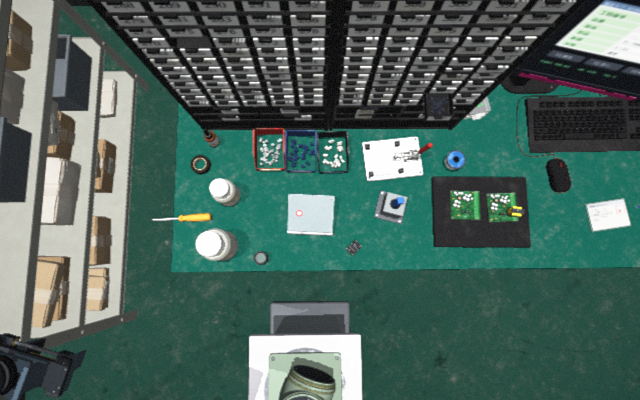

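View pics/side0.png

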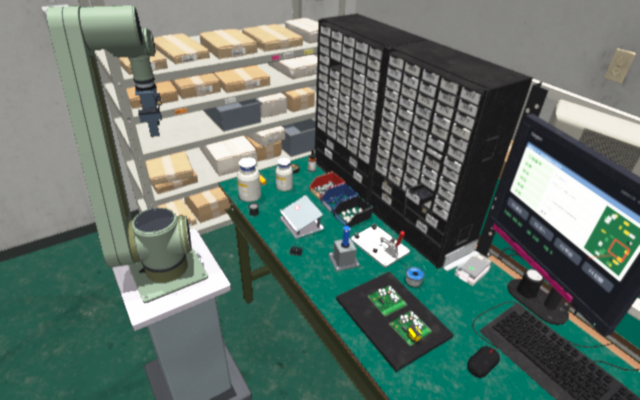

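The top view shows the pen at (398,202), its holder at (391,206), the plate at (311,214) with the mark at (299,213), and bottles at (223,191), which is smaller, and (214,244). The loupe is at (261,258) and the heatsink at (354,247). The side view agrees. Next I measure with depth and colour masks.

```bash
python3 - <<'E'
from h import *
np.set_printoptions(precision=1,suppress=True)
d=pickle.load(open('top.pkl','rb'));s=pickle.load(open('side.pkl','rb'))
P=pts(d);S=pts(s);hsv=cv2.cvtColor(d['img'],cv2.COLOR_BGR2HSV);hs=cv2.cvtColor(s['img'],cv2.COLOR_BGR2HSV)
def box(M,u0,u1,v0,v1):
    m=np.zeros(M.shape[:2],bool);m[v0:v1,u0:u1]=1;return m
print('bench',np.median(P[265:268,300:340].reshape(-1,3),0))
# pen
for nm,Q,H,b in(('top',P,hsv,(370,415,185,225)),('side',S,hs,(325,365,215,275))):
    m=box(Q,*b)&(H[...,0]>100)&(H[...,0]<125)&(H[...,1]>150)
    q=Q[m];vu=np.argwhere(m);print('pen',nm,m.sum(),vu.min(0),vu.max(0),vu.mean(0),q.mean(0),q.min(0),q.max(0))
    t=q[q[:,2]>q[:,2].max()-4];print(' toppts',t.mean(0),len(t))
    q=Q[box(Q,*b)];t=q[(abs(q[:,2]-70)<4)];print(' holder top',t.mean(0),len(t)); r=cv2.minAreaRect(t[:,:2].astype(np.float32));print(r)
# bottles
for nm,b in(('small',(205,242,174,212)),('big',(190,240,222,268))):
    q=P[box(P,*b)];hi=q[:,2].max();t=q[q[:,2]>hi-8];print(nm,hi,t.mean(0),cv2.minEnclosingCircle(t[:,:2].astype(np.float32)),len(t))
    for z in range(20,150,10):
        w=q[abs(q[:,2]-z)<5]; print(z,len(w),end=' ')
    print()
q=S[box(S,270,300,150,195)];q=q[q[:,2]>20];hi=q[:,2].max();t=q[q[:,2]>hi-8];print('small side',hi,t.mean(0),len(t))
# mark/plate
for nm,Q,H,I,b in(('top',P,hsv,d,(285,335,193,236)),('side',S,hs,s,(275,325,193,240))):
    B=box(Q,*b);m=B&((H[...,0]<12)|(H[...,0]>168))&(H[...,1]>60)
    vu=np.argwhere(m);print('mark',nm,m.sum(),vu.min(0),vu.max(0),vu.mean(0),Q[m].mean(0),np.median(Q[m],0))
    pl=Q[B&(Q[...,2]>28)&(Q[...,2]<80)]
    A=np.c_[pl[:,:2],np.ones(len(pl))];w=np.ones(len(pl),bool)
    for _ in range(5):
        c=np.linalg.lstsq(A[w],pl[w,2],rcond=None)[0];w=abs(A@c-pl[:,2])<3
    n=np.array([-c[0],-c[1],1]);n/=np.linalg.norm(n);print(' plate n',n,'tilt',np.degrees(np.arccos(n[2])),'az',np.degrees(np.arctan2(n[1],n[0])),w.sum(),pl[w].mean(0),pl[w].min(0),pl[w].max(0),c)
for nm,b in(('loupe',(250,272,248,268)),('heat',(343,365,238,258)),('driverbig',(150,215,210,225))):
    q=P[box(P,*b)];q=q[q[:,2]>8];print(nm,q.mean(0),q.max(0),q.min(0))
E
python3 - <<'E'
import cv2
a=cv2.imread('pics/top0.png')[165:275,200:420];b=cv2.imread('pics/side0.png')[140:290,230:430]
a=cv2.resize(a,(600,300),interpolation=2);b=cv2.resize(b,(600,300)[0:2] if 0 else (400,300),interpolation=2)
b=cv2.copyMakeBorder(b,0,0,0,200,0);cv2.imwrite('pics/c.png',cv2.vconcat([a,b]))
E
```

```text
bench [344.1 -44.7   2.6]
pen top 63 [198 393] [206 403] [201.7 397.5] [ 514.9 -254.5  124.8] [ 508.9 -265.4   73.6] [ 522.5 -248.7  146.3]
 toppts [ 516.1 -257.2  144.3] 24
 holder top [ 515.6 -254.6   69.7] 283
((518.2074584960938, -256.94921875), (55.93153381347656, 56.71190643310547), 74.37965393066406)
pen side 105 [225 343] [245 349] [235.2 345.5] [ 519.6 -256.2  110.7] [ -133.7 -1058.8     2. ] [ 632.5 -115.3 1010.9]
 toppts [ -133.7 -1058.8  1010.9] 1
 holder top [ 514.1 -265.    69.4] 154
((517.5050659179688, -261.1588134765625), (58.2864875793457, 58.690185546875), 71.69759368896484)
small 1132.9754097492973 [ 370.7  -40.5 1133. ] ((370.7217102050781, -40.5206184387207), 9.999999747378752e-05) 3
20 17 30 18 40 19 50 21 60 19 70 28 80 61 90 120 100 26 110 3 120 270 130 13 140 0 
big 1132.9754097492973 [ 370.7  -40.5 1133. ] ((370.7217102050781, -40.5206184387207), 9.999999747378752e-05) 6
20 18 30 24 40 20 50 22 60 25 70 25 80 24 90 24 100 64 110 117 120 164 130 17 140 2 
small side 1010.8684369578392 [ -133.7 -1058.8  1010.9] 3
mark top 14 [210 296] [215 301] [212.9 298.5] [495.5  14.   52.7] [493.9  13.9  52.2]
 plate n [-0.3  0.   0.9] tilt 19.624275612278215 az 176.73369708778492 1445 [495.2 -18.   53.6] [435.5 -84.4  33.2] [547.6  48.2  74.3] [   0.4   -0.  -123. ]
mark side 11 [193 318] [198 321] [195.1 319.7] [645.1  84.4  10.3] [648.2  87.   11. ]
 plate n [-0.3  0.   0.9] tilt 18.47637556845251 az 175.77228735647017 548 [492.4 -23.5  52.3] [436.4 -89.2  31.7] [548.4  51.5  72.1] [   0.3   -0.  -112.4]
loupe [371.  120.9  62.7] [ 388.9  143.8 1133. ] [352.2 -40.5   9.3]
heat [ 398.7 -143.4   32.5] [ 424.7  -40.5 1133. ] [ 370.7 -166.     8. ]
driverbig [487.3 326.4  37.7] [ 502.3  449.3 1133. ] [370.7 -40.5   8.2]
```

View pics/c.png

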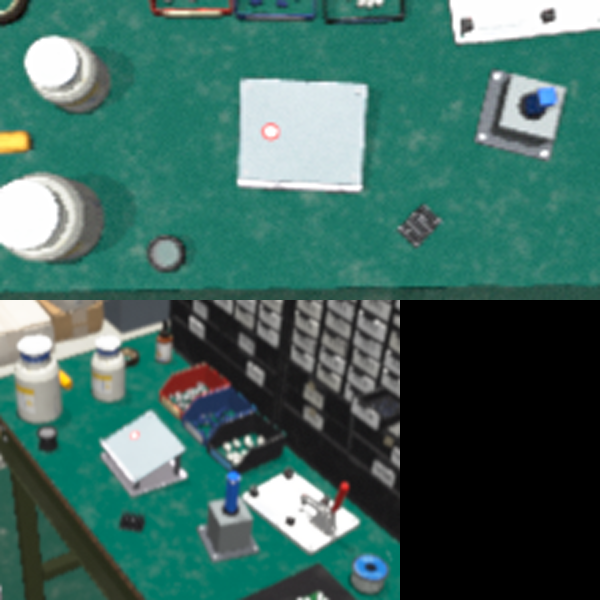

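The crops show the white small bottle at top left, the mark on the left part of the plate, and the holder turned about -16°. Now I measure the dish, mark and pen yaw more exactly.

```bash
python3 - <<'E'
from h import *
np.set_printoptions(precision=1,suppress=True)
d=pickle.load(open('top.pkl','rb'));s=pickle.load(open('side.pkl','rb'))
P=pts(d);S=pts(s);hs=cv2.cvtColor(s['img'],cv2.COLOR_BGR2HSV);H=cv2.cvtColor(d['img'],cv2.COLOR_BGR2HSV)
def sub(M,b):return M[b[2]:b[3],b[0]:b[1]].reshape(-1,3)
for nm,b in(('small',(205,242,174,212)),('big',(190,240,222,268))):
    q=sub(P,b);q=q[q[:,2]<300]
    for lo,hi in((112,135),(135,180),(80,112)):
        t=q[(q[:,2]>lo)&(q[:,2]<hi)]
        if len(t)>5:print(nm,lo,len(t),np.median(t,0),cv2.minEnclosingCircle(t[:,:2].astype(np.float32)))
q=sub(S,(268,302,145,200));q=q[q[:,2]<200];t=q[(q[:,2]>110)];print('side small',len(t),np.median(t,0),t[:,:2].min(0),t[:,:2].max(0))
b=(285,312,200,225)
m=np.zeros(H.shape[:2],bool);m[b[2]:b[3],b[0]:b[1]]=1
m&=((H[...,0]<12)|(H[...,0]>168))&(H[...,1]>60);c=np.argwhere(m);u,v=(c.min(0)+c.max(0))[::-1]/2
print('mark',u,v,ray(d,u,v,52.5))
X=ray(d,u,v,52.5);p=proj(s,X);print('expect side',p)
p=p.round().astype(int);m=np.zeros(hs.shape[:2],bool);m[p[1]-8:p[1]+9,p[0]-10:p[0]+10]=1
m&=((hs[...,0]<12)|(hs[...,0]>168))&(hs[...,1]>40);c=np.argwhere(m);print(c.min(0),c.max(0),c.mean(0))
u,v=(c.min(0)+c.max(0))[::-1]/2;print('side mark',ray(s,u,v,52.5),'depth',np.median(S[m],0))
q=sub(P,(388,410,192,212));t=q[(q[:,2]>138)&(q[:,2]<150)];print('pen',len(t),cv2.minAreaRect(t[:,:2].astype(np.float32)))
e=env.state();print(e['ee_pos'],e['ee_rot'])
E
```

```text
small 112 283 [559.2 227.  121.9] ((558.873291015625, 226.84449768066406), 25.822912216186523)
small 80 185 [544.  207.9  90.6] ((558.5390625, 224.9255828857422), 33.16831970214844)
big 112 217 [404.1 215.8 118.3] ((408.030029296875, 239.5063018798828), 39.22444534301758)
big 135 524 [408.3 239.9 156.2] ((408.54937744140625, 239.89096069335938), 33.30434036254883)
big 80 183 [401.7 207.7 103.8] ((408.2392272949219, 238.5491485595703), 43.462677001953125)
side small 79 [557.1 223.6 120.9] [534.7 197.3] [582.  249.1]
mark 298.5 212.5 [496.6  14.   52.5]
expect side [296.8 207.4]
[206 295] [208 299] [206.8 297.8]
side mark [498.6  15.7  52.5] depth [504.   13.9  54.3]
pen 40 ((516.7991333007812, -257.5834045410156), (16.410253524780273, 15.974434852600098), 86.42576599121094)
[160.9 551.6 213.2] [-179.9    0.   163.7]
```

Request:
{"method": "arm_command", "body": {"rows": [{"delta_pos": [-140, -165, 0], "roll": -0.6, "jaw": 100}, {"delta_pos": [-140, -165, 0], "roll": -0.6, "jaw": 100}, {"delta_pos": [-140, -165, 0], "roll": -0.6, "jaw": 100}, {"delta_pos": [-140, -165, 0], "roll": -0.6, "jaw": 100}, {"delta_pos": [-140, -165, 0], "roll": -0.6, "jaw": 100}, {"delta_pos": [-280, -335, 0], "roll": -1.2, "jaw": 100}, {"delta_pos": [-280, -335, 0], "roll": -1.2, "jaw": 100}, {"delta_pos": [-280, -335, 0], "roll": -1.2, "jaw": 100}, {"delta_pos": [-280, -335, 0], "roll": -1.2, "jaw": 100}, {"delta_pos": [-280, -335, 0], "roll": -1.2, "jaw": 100}, {"delta_pos": [-280, -335, 0], "roll": -1.2, "jaw": 100}, {"delta_pos": [-425, -505, 0], "roll": -2, "jaw": 100}, {"delta_pos": [-425, -505, 0], "roll": -2, "jaw": 100}, {"delta_pos": [-425, -505, 0], "roll": -2, "jaw": 100}, {"delta_pos": [-425, -505, 0], "roll": -2, "jaw": 100}, {"delta_pos": [-425, -505, 0], "roll": -2, "jaw": 100}, {"delta_pos": [-425, -505, 0], "roll": -2, "jaw": 100}, {"delta_pos": [-425, -505, 0], "roll": -2, "jaw": 100}, {"delta_pos": [-425, -505, 0], "roll": -2, "jaw": 100}, {"delta_pos": [-425, -505, 0], "roll": -2, "jaw": 100}]}}

```text
time_s: 1.77
ee_pos: [426.8, -51.0, 213.6]
ee_rot: [180.0, -0.1, 173.8]
force: [-0.3, 1.1, -0.7]
gripper_width: 91.2
gripper_force: 0.0
```

Request:
{"method": "arm_command", "body": {"rows": [{"delta_pos": [-112, -195, 0], "roll": -0.5, "jaw": 100}, {"delta_pos": [-112, -195, 0], "roll": -0.5, "jaw": 100}, {"delta_pos": [-112, -195, 0], "roll": -0.5, "jaw": 100}, {"delta_pos": [-112, -195, 0], "roll": -0.5, "jaw": 100}, {"delta_pos": [-112, -195, 0], "roll": -0.5, "jaw": 100}, {"delta_pos": [-112, -195, 0], "roll": -0.5, "jaw": 100}, {"delta_pos": [-112, -195, 0], "roll": -0.5, "jaw": 100}, {"delta_pos": [-112, -195, 0], "roll": -0.5, "jaw": 100}, {"delta_pos": [-112, -195, 0], "roll": -0.5, "jaw": 60}, {"delta_pos": [-112, -195, 0], "roll": -0.5, "jaw": 60}]}}

```text
time_s: 2.6
ee_pos: [517.2, -255.8, 214.2]
ee_rot: [180.0, -0.0, 176.4]
force: [0.2, 1.1, 0.4]
gripper_width: 80.8
gripper_force: 0.0
```

```bash
cat >> h.py <<'E'
def to(x,y,z,yaw=None):
    e=env.state();p=e['ee_pos'];w=e['ee_rot'][2];a=np.radians(w);D=np.array([x,y,z])-p
    X=np.array([np.cos(a),np.sin(a)]);Y=np.array([np.sin(a),-np.cos(a)])
    print('ee',p.round(1),'yaw',round(w,1),'delta',(D[:2]@X).round(1),(D[:2]@Y).round(1),(-D[2]).round(1),'roll',None if yaw is None else round(-((yaw-w+180)%360-180)/5,2))
E
python3 -c "
from h import *
to(516.8,-257.6,91,176.3);print(env.state()['gripper_width'])"
```

```text
ee [ 517.2 -255.8  214.2] yaw 176.4 delta 0.3 -1.9 123.2 roll 0.01
80.75740000726053
```

Request:
{"method": "arm_command", "body": {"rows": [{"delta_pos": [0, -1, 35], "roll": 0, "jaw": 60}, {"delta_pos": [0, -2, 70], "roll": 0, "jaw": 60}, {"delta_pos": [0, -2, 95], "roll": 0, "jaw": 60}, {"delta_pos": [0, -2, 112], "roll": 0, "jaw": 60}, {"delta_pos": [0, -2, 123], "roll": 0, "jaw": 60}, {"delta_pos": [0, -2, 123], "roll": 0, "jaw": 60}, {"delta_pos": [0, -2, 123], "roll": 0, "jaw": 10}, {"delta_pos": [0, -2, 123], "roll": 0, "jaw": 10}, {"delta_pos": [0, -2, 123], "roll": 0, "jaw": 10}, {"delta_pos": [0, -2, 123], "roll": 0, "jaw": 10}, {"delta_pos": [0, -2, 123], "roll": 0, "jaw": 10}, {"delta_pos": [0, -2, 123], "roll": 0, "jaw": 10}, {"delta_pos": [0, -2, 123], "roll": 0, "jaw": 0}, {"delta_pos": [0, -2, 123], "roll": 0, "jaw": 0}], "squeeze": 15}}

```text
time_s: 3.77
ee_pos: [517.8, -259.9, 91.5]
ee_rot: [-180.0, 0.0, 176.2]
force: [-0.2, 0.4, 3.6]
gripper_width: 16.7
gripper_force: 15.0
```

```bash
python3 -c "
from h import *
to(517,-257.6,180,176.3);print(env.state()['gripper_width'],env.state()['force'])
a=grab('top')['img'][170:240,350:430];b=grab('side')['img'][190:290,300:400]
cv2.imwrite('pics/g1.png',cv2.hconcat([cv2.resize(a,(400,350)),cv2.resize(b,(350,350))]))"
```

```text
ee [ 517.8 -259.9   91.5] yaw 176.2 delta 1.0 2.3 -88.5 roll -0.01
16.744378268936636 [-0.21533016  0.42132243  3.63130443]
```

View pics/g1.png

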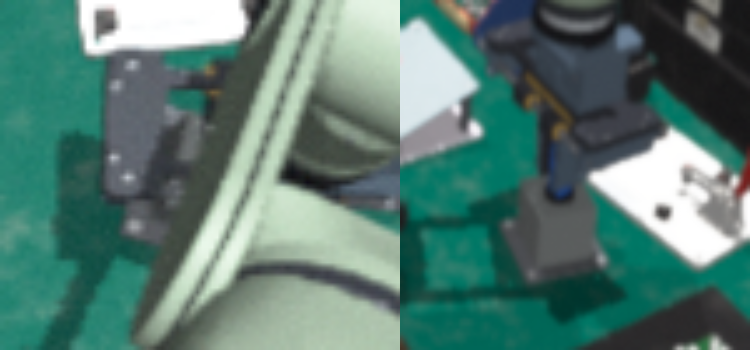

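The fingers hold the pen's square grip (16.7 mm wide). I'll firm up the grip and lift.

Request:
{"method": "arm_command", "body": {"rows": [{"delta_pos": [0, 0, 0], "roll": 0, "jaw": 0}, {"delta_pos": [0, 0, 0], "roll": 0, "jaw": 0}, {"delta_pos": [0, 0, -10], "roll": 0, "jaw": 0}, {"delta_pos": [0, 0, -25], "roll": 0, "jaw": 0}, {"delta_pos": [0, 0, -45], "roll": 0, "jaw": 0}, {"delta_pos": [0, 0, -65], "roll": 0, "jaw": 0}, {"delta_pos": [0, 0, -90], "roll": 0, "jaw": 0}, {"delta_pos": [0, 0, -115], "roll": 0, "jaw": 0}, {"delta_pos": [0, 0, -140], "roll": 0, "jaw": 0}, {"delta_pos": [0, 0, -148], "roll": 0, "jaw": 0}, {"delta_pos": [0, 0, -148], "roll": 0, "jaw": 0}, {"delta_pos": [0, 0, -148], "roll": 0, "jaw": 0}], "squeeze": 55}}

```text
time_s: 4.87
ee_pos: [517.1, -259.6, 238.1]
ee_rot: [180.0, -0.1, 176.2]
force: [-0.1, -0.1, -1.3]
gripper_width: 16.0
gripper_force: 55.0
```

```bash
python3 -c "
from h import *
to(558.5,225.5,238,176.3);print(env.state()['gripper_width'],env.state()['force'])
b=grab('side','x.png')['img'][120:260,260:460]
cv2.imwrite('pics/g2.png',cv2.resize(b,(700,490)))"
```

```text
ee [ 517.1 -259.6  238.1] yaw 176.2 delta -9.5 486.8 0.1 roll -0.01
16.02884638657073 [-0.10707474 -0.14592513 -1.29091725]
```

View pics/g2.png

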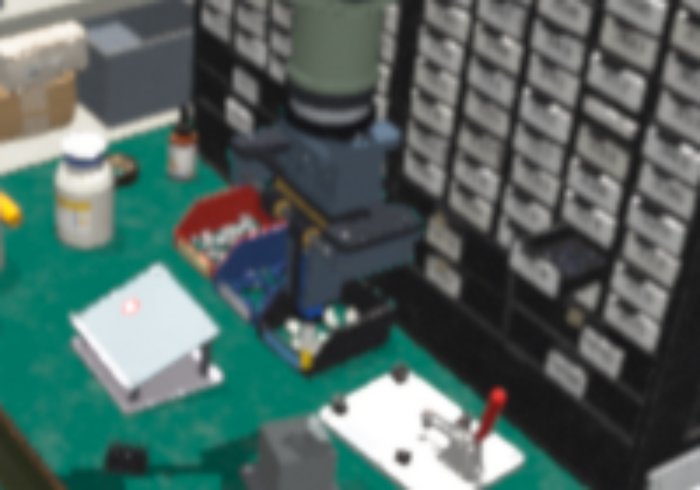

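The pen is out and vertical; the yellow tip shows at about (307,357) in the crop. Next, move over the dish.

Request:
{"method": "arm_command", "body": {"rows": [{"delta_pos": [-2, 120, 0], "roll": 0, "jaw": 0}, {"delta_pos": [-2, 120, 0], "roll": 0, "jaw": 0}, {"delta_pos": [-2, 120, 0], "roll": 0, "jaw": 0}, {"delta_pos": [-4, 240, 0], "roll": 0, "jaw": 0}, {"delta_pos": [-4, 240, 0], "roll": 0, "jaw": 0}, {"delta_pos": [-4, 240, 0], "roll": 0, "jaw": 0}, {"delta_pos": [-7, 360, 0], "roll": 0, "jaw": 0}, {"delta_pos": [-7, 360, 0], "roll": 0, "jaw": 0}, {"delta_pos": [-7, 360, 0], "roll": 0, "jaw": 0}, {"delta_pos": [-9.5, 487, 0], "roll": 0, "jaw": 0}, {"delta_pos": [-9.5, 487, 0], "roll": 0, "jaw": 0}, {"delta_pos": [-9.5, 487, 0], "roll": 0, "jaw": 0}, {"delta_pos": [-9.5, 487, 0], "roll": 0, "jaw": 0}, {"delta_pos": [-9.5, 487, 0], "roll": 0, "jaw": 0}, {"delta_pos": [-9.5, 487, 0], "roll": 0, "jaw": 0}, {"delta_pos": [-9.5, 487, 0], "roll": 0, "jaw": 0}, {"delta_pos": [-9.5, 487, 0], "roll": 0, "jaw": 0}]}}

```text
time_s: 6.33
ee_pos: [558.8, 223.8, 238.6]
ee_rot: [-180.0, -0.0, 176.1]
force: [0.3, -0.2, -0.6]
gripper_width: 16.4
gripper_force: 55.0
```

```bash
python3 -c "
from h import *
to(558.5,225.5,187,176.3)
s=grab('side','x.png');b=s['img'][120:220,240:380]
print(proj(s,(558.5,225.5,124)),proj(s,(558.5,225.5,160)))
H=cv2.cvtColor(s['img'],cv2.COLOR_BGR2HSV);m=(H[...,0]>20)&(H[...,0]<35)&(H[...,1]>120);m[:, :260]=0;m[:120]=0;m[200:]=0;m[:,320:]=0;c=np.argwhere(m);print(len(c),c.min(0),c.max(0),c.mean(0))
cv2.imwrite('pics/g3.png',cv2.resize(b,(700,500)))"
```

```text
ee [558.8 223.8 238.6] yaw 176.1 delta 0.5 1.7 51.6 roll -0.03
[283.26366431 160.60018677] [283.08030123 152.75791206]
51 [149 260] [184 284] [176.94117647 268.52941176]
```

View pics/g3.png

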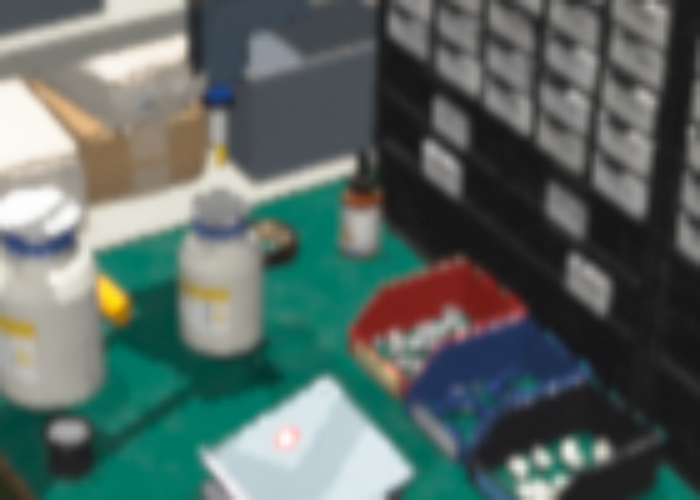

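The tip at (220,160) in the crop is right above the dish at (218,205). Press down.

Request:
{"method": "arm_command", "body": {"rows": [{"delta_pos": [0.5, 1.5, 12], "roll": 0, "jaw": 0}, {"delta_pos": [0.5, 1.5, 24], "roll": 0, "jaw": 0}, {"delta_pos": [0.5, 1.5, 32], "roll": 0, "jaw": 0}, {"delta_pos": [0.5, 1.5, 38], "roll": 0, "jaw": 0}, {"delta_pos": [0.5, 1.5, 43], "roll": 0, "jaw": 0}, {"delta_pos": [0.5, 1.5, 47], "roll": 0, "jaw": 0}, {"delta_pos": [0.5, 1.5, 49], "roll": 0, "jaw": 0}, {"delta_pos": [0.5, 1.5, 50], "roll": 0, "jaw": 0}, {"delta_pos": [0.5, 1.5, 50], "roll": 0, "jaw": 0}, {"delta_pos": [0.5, 1.5, 50], "roll": 0, "jaw": 0}], "squeeze": 60}}

```text
time_s: 7.22
ee_pos: [558.8, 227.0, 189.5]
ee_rot: [180.0, 0.1, 176.2]
force: [0.1, -1.7, 2.3]
gripper_width: 16.3
gripper_force: 60.0
```

Request:
{"method": "arm_command", "body": {"rows": [{"delta_pos": [0, 0, 2], "roll": 0, "jaw": 0}, {"delta_pos": [0, 0, 4], "roll": 0, "jaw": 0}, {"delta_pos": [0, 0, 4], "roll": 0, "jaw": 0}, {"delta_pos": [0, 0, 4], "roll": 0, "jaw": 0}]}}

```text
time_s: 7.55
ee_pos: [559.0, 227.2, 185.8]
ee_rot: [180.0, 0.1, 176.2]
force: [-0.5, -2.6, 5.2]
gripper_width: 16.3
gripper_force: 60.0
```

Request:
{"method": "arm_command", "body": {"rows": [{"delta_pos": [0, 0, 1.5], "roll": 0, "jaw": 0}, {"delta_pos": [0, 0, 3], "roll": 0, "jaw": 0}, {"delta_pos": [0, 0, 3], "roll": 0, "jaw": 0}, {"delta_pos": [0, 0, 3], "roll": 0, "jaw": 0}]}}

```text
time_s: 7.88
ee_pos: [559.1, 227.3, 185.1]
ee_rot: [179.9, 0.2, 176.2]
force: [-4.0, -2.0, 15.1]
gripper_width: 16.3
gripper_force: 60.0
```

The force jumped to 15 N at the expected height, so the dish is right down. Lift off.

Request:
{"method": "arm_command", "body": {"rows": [{"delta_pos": [0, 0, 0], "roll": 0, "jaw": 0}, {"delta_pos": [0, 0, -4], "roll": 0, "jaw": 0}, {"delta_pos": [0, 0, -12], "roll": 0, "jaw": 0}, {"delta_pos": [0, 0, -22], "roll": 0, "jaw": 0}, {"delta_pos": [0, 0, -35], "roll": 0, "jaw": 0}, {"delta_pos": [0, 0, -48], "roll": 0, "jaw": 0}, {"delta_pos": [0, 0, -55], "roll": 0, "jaw": 0}, {"delta_pos": [0, 0, -57], "roll": 0, "jaw": 0}, {"delta_pos": [0, 0, -57], "roll": 0, "jaw": 0}, {"delta_pos": [0, 0, -57], "roll": 0, "jaw": 0}]}}

```text
time_s: 8.72
ee_pos: [558.2, 227.0, 238.2]
ee_rot: [-180.0, -0.1, 176.2]
force: [-0.8, -0.3, -1.1]
gripper_width: 16.4
gripper_force: 60.0
```

```bash
python3 -c "
from h import *
s=grab('side');b=s['img'][115:215,240:380];P=pts(s)
H=cv2.cvtColor(s['img'],cv2.COLOR_BGR2HSV)
# dish height now
q=P[150:175,270:298].reshape(-1,3);q=q[(q[:,2]>110)&(q[:,2]<130)];print('dish',np.percentile(q[:,2],[50,90]),len(q))
m=(H[...,0]>100)&(H[...,0]<128)&(H[...,1]>150);m[:120]=0;m[150:]=0;m[:,:270]=0;m[:,300:]=0;c=np.argwhere(m);print('blue',len(c),c.min(0),c.max(0),c.mean(0))
m=(H[...,0]>20)&(H[...,0]<35)&(H[...,1]>120);m[:,:275]=0;m[:135]=0;m[158:]=0;m[:,295:]=0;c=np.argwhere(m);print('tip',len(c),c.min(0),c.max(0),c.mean(0))
p=env.state()['ee_pos'];print(p,'expect tip',proj(s,p+[0,0,-79.5]),'collar',proj(s,p-[0,0,20]))
to(555,-257,238)
cv2.imwrite('pics/g4.png',cv2.resize(b,(700,500)))"
```

```text
dish [120.68371507 123.92884897] 77
blue 13 [137 281] [139 285] [138.15384615 283.        ]
tip 6 [149 282] [151 283] [150.  282.5]
[558.1362755  226.97699422 237.96063596] expect tip [282.82569939 152.9561974 ] collar [282.50666688 139.55533893]
ee [558.1 227.  238. ] yaw 176.2 delta -28.6 -483.1 -0.0 roll None
```

View pics/g4.png

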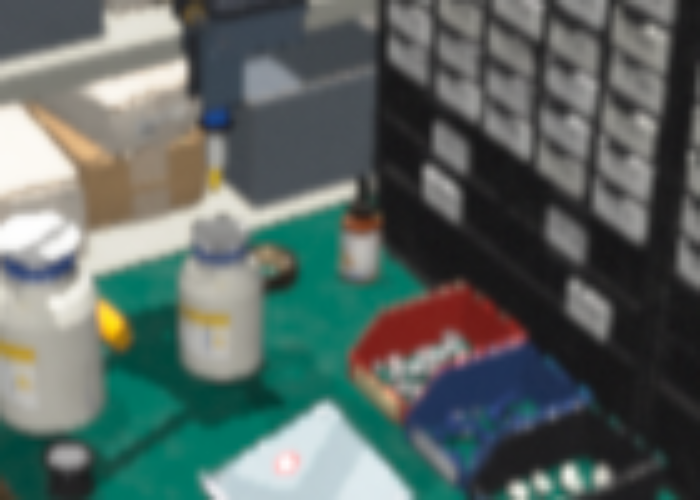

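The dish is up again and the pen is still vertical, with its tip at (283,151). The tool cannot tilt, so I'll tilt the pen 20° inside the grip: hold it lightly and push its barrel against the top edge of the fixed holder.

```bash
python3 -c "
from h import *
to(570.5,-273,238,163.7)
d=pickle.load(open('top.pkl','rb'));import h
import subprocess
P=pts(s:=pickle.load(open('side.pkl','rb')))
q=P.reshape(-1,3);q=q[(abs(q[:,1]+273)<90)&(q[:,0]>535)&(q[:,0]<640)&(q[:,2]<300)]
for a in range(535,640,15):
  w=q[(q[:,0]>=a)&(q[:,0]<a+15)];print(a,len(w),w[:,2].max() if len(w) else None)
"
```

```text
ee [558.1 227.  238. ] yaw 176.2 delta -45.1 -498.1 -0.0 roll 2.51
535 250 74.14861869522615
550 220 68.27230277620603
565 232 8.802299570209307
580 160 9.543987307185674
595 221 29.932908228948573
610 191 29.444734065072474
625 141 29.160332826588004
```

Request:
{"method": "arm_command", "body": {"rows": [{"delta_pos": [-11, -125, 0], "roll": 0.6, "jaw": 0}, {"delta_pos": [-11, -125, 0], "roll": 0.6, "jaw": 0}, {"delta_pos": [-11, -125, 0], "roll": 0.6, "jaw": 0}, {"delta_pos": [-22, -250, 0], "roll": 1.2, "jaw": 0}, {"delta_pos": [-22, -250, 0], "roll": 1.2, "jaw": 0}, {"delta_pos": [-22, -250, 0], "roll": 1.2, "jaw": 0}, {"delta_pos": [-33, -375, 0], "roll": 1.8, "jaw": 0}, {"delta_pos": [-33, -375, 0], "roll": 1.8, "jaw": 0}, {"delta_pos": [-33, -375, 0], "roll": 1.8, "jaw": 0}, {"delta_pos": [-45, -498, 0], "roll": 2.5, "jaw": 0}, {"delta_pos": [-45, -498, 0], "roll": 2.5, "jaw": 0}, {"delta_pos": [-45, -498, 0], "roll": 2.5, "jaw": 0}, {"delta_pos": [-45, -498, 0], "roll": 2.5, "jaw": 0}, {"delta_pos": [-45, -498, 0], "roll": 2.5, "jaw": 0}, {"delta_pos": [-45, -498, 0], "roll": 2.5, "jaw": 0}, {"delta_pos": [-45, -498, 0], "roll": 2.5, "jaw": 0}, {"delta_pos": [-45, -498, 0], "roll": 2.5, "jaw": 0}]}}

```text
time_s: 10.18
ee_pos: [570.9, -271.3, 238.9]
ee_rot: [180.0, -0.0, 163.8]
force: [0.4, 0.7, -1.3]
gripper_width: 16.3
gripper_force: 60.0
```

```bash
python3 -c "
from h import *
to(570.5,-273,116,163.7)
"
```

```text
ee [ 570.9 -271.3  238.9] yaw 163.8 delta -0.1 -1.7 122.9 roll 0.03
```

Request:
{"method": "arm_command", "body": {"rows": [{"delta_pos": [0, -1.5, 30], "roll": 0, "jaw": 0}, {"delta_pos": [0, -1.5, 60], "roll": 0, "jaw": 0}, {"delta_pos": [0, -1.5, 90], "roll": 0, "jaw": 0}, {"delta_pos": [0, -1.5, 112], "roll": 0, "jaw": 0}, {"delta_pos": [0, -1.5, 123], "roll": 0, "jaw": 0}, {"delta_pos": [0, -1.5, 123], "roll": 0, "jaw": 0}, {"delta_pos": [0, -1.5, 123], "roll": 0, "jaw": 0}]}}

```text
time_s: 10.77
ee_pos: [571.0, -273.8, 116.6]
ee_rot: [-180.0, 0.0, 163.8]
force: [0.2, -0.5, -0.3]
gripper_width: 16.6
gripper_force: 60.0
```

Request:
{"method": "arm_command", "body": {"rows": [{"delta_pos": [4, 0, 0], "roll": 0, "jaw": 0}, {"delta_pos": [8, 0, 0], "roll": 0, "jaw": 0}, {"delta_pos": [12, 0, 0], "roll": 0, "jaw": 0}, {"delta_pos": [16, 0, 0], "roll": 0, "jaw": 0}, {"delta_pos": [19, 0, 0], "roll": 0, "jaw": 0}, {"delta_pos": [22, 0, 0], "roll": 0, "jaw": 0}, {"delta_pos": [25, 0, 0], "roll": 0, "jaw": 0}, {"delta_pos": [28, 0, 0], "roll": 0, "jaw": 0}, {"delta_pos": [30, 0, 0], "roll": 0, "jaw": 0}, {"delta_pos": [30, 0, 0], "roll": 0, "jaw": 0}], "squeeze": 12}}

```text
time_s: 11.6
ee_pos: [542.0, -266.1, 116.6]
ee_rot: [-180.0, 0.1, 163.7]
force: [3.3, -1.7, 1.9]
gripper_width: 15.7
gripper_force: 12.0
```

```bash
python3 -c "
from h import *
e=env.state();print(e['ee_pos'],e['force'],e['torque'],e['gripper_width'])
s=grab('side','x.png');p=e['ee_pos'];u,v=proj(s,p).astype(int)
for z in(20,-20,-79):print(proj(s,p+[0,0,z]))
b=s['img'][v-40:v+50,u-60:u+60];print(u,v);cv2.imwrite('pics/g5.png',cv2.resize(b,(720,540)))"
```

```text
[ 541.95618294 -266.12665331  116.56487971] [ 3.2907139  -1.66274446  1.88158251] [-0.15436004 -0.63643991  0.03826194] 15.653580622871502
[353.62240257 228.2853026 ]
[352.63133515 237.6852274 ]
[351.23159605 250.96125901]
353 233
```

View pics/g5.png

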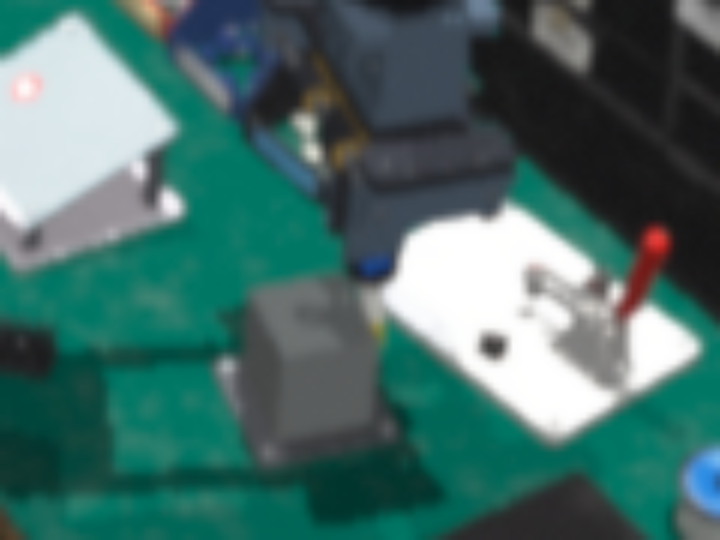

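The pen's barrel is on the holder's edge and has started to tilt (lateral force 3.7 N). Continue.

Request:
{"method": "arm_command", "body": {"rows": [{"delta_pos": [3, 0, 0], "roll": 0, "jaw": 0}, {"delta_pos": [6, 0, 0], "roll": 0, "jaw": 0}, {"delta_pos": [9, 0, 0], "roll": 0, "jaw": 0}, {"delta_pos": [12, 0, 0], "roll": 0, "jaw": 0}, {"delta_pos": [14, 0, 0], "roll": 0, "jaw": 0}, {"delta_pos": [14, 0, 0], "roll": 0, "jaw": 0}, {"delta_pos": [14, 0, 0], "roll": 0, "jaw": 0}]}}

```text
time_s: 12.23
ee_pos: [527.3, -261.6, 115.6]
ee_rot: [180.0, -0.1, 163.7]
force: [1.3, -1.2, -0.1]
gripper_width: 15.8
gripper_force: 12.0
```

```bash
python3 -c "
from h import *
to(571,-274,116.5)"
```

```text
ee [ 527.3 -261.6  115.6] yaw 163.7 delta -45.4 0.4 -0.9 roll None
```

Request:
{"method": "arm_command", "body": {"rows": [{"delta_pos": [0, 0, 0], "roll": 0, "jaw": 0}, {"delta_pos": [0, 0, 0], "roll": 0, "jaw": 0}, {"delta_pos": [-8, 0, 0], "roll": 0, "jaw": 0}, {"delta_pos": [-20, 0, 0], "roll": 0, "jaw": 0}, {"delta_pos": [-25, 0, -15], "roll": 0, "jaw": 0}, {"delta_pos": [-25, 0, -45], "roll": 0, "jaw": 0}, {"delta_pos": [-25, 0, -75], "roll": 0, "jaw": 0}, {"delta_pos": [-25, 0, -85], "roll": 0, "jaw": 0}, {"delta_pos": [-25, 0, -85], "roll": 0, "jaw": 0}, {"delta_pos": [-25, 0, -85], "roll": 0, "jaw": 0}], "squeeze": 50}}

```text
time_s: 13.07
ee_pos: [551.8, -268.7, 200.3]
ee_rot: [180.0, -0.1, 163.7]
force: [-0.3, 0.5, -1.9]
gripper_width: 15.6
gripper_force: 50.0
```

```bash
python3 -c "
from h import *
to(455,17,200,176.3)"
```

```text
ee [ 551.8 -268.7  200.3] yaw 163.7 delta 172.9 247.2 0.3 roll -2.51
```

Request:
{"method": "arm_command", "body": {"rows": [{"delta_pos": [58, 82, 0], "roll": -0.8, "jaw": 0}, {"delta_pos": [58, 82, 0], "roll": -0.8, "jaw": 0}, {"delta_pos": [58, 82, 0], "roll": -0.8, "jaw": 0}, {"delta_pos": [116, 165, 0], "roll": -1.6, "jaw": 0}, {"delta_pos": [116, 165, 0], "roll": -1.6, "jaw": 0}, {"delta_pos": [116, 165, 0], "roll": -1.6, "jaw": 0}, {"delta_pos": [173, 247, 0], "roll": -2.5, "jaw": 0}, {"delta_pos": [173, 247, 0], "roll": -2.5, "jaw": 0}, {"delta_pos": [173, 247, 0], "roll": -2.5, "jaw": 0}, {"delta_pos": [173, 247, 0], "roll": -2.5, "jaw": 0}, {"delta_pos": [173, 247, 0], "roll": -2.5, "jaw": 0}, {"delta_pos": [173, 247, 0], "roll": -2.5, "jaw": 0}]}}

```text
time_s: 14.07
ee_pos: [455.0, 16.0, 200.0]
ee_rot: [-180.0, -0.1, 176.2]
force: [-0.7, 0.3, -0.5]
gripper_width: 15.8
gripper_force: 50.0
```

```bash
python3 -c "
from h import *
np.set_printoptions(precision=1,suppress=True)
to(455,17,150,176.3)
e=env.state();s=grab('side','x.png');p=e['ee_pos']
G=p+[0,0,19]
for t in(0,15,20,25):
  a=np.array([-np.sin(np.radians(t)),0.02,np.cos(np.radians(t))]);print(t,'collar',proj(s,G-38*a),'tip',proj(s,G-98.5*a),'tiptop',proj(s,G-74.5*a))
u,v=proj(s,p).astype(int)
H=cv2.cvtColor(s['img'],cv2.COLOR_BGR2HSV);B=np.zeros(H.shape[:2],bool);B[v-15:v+45,u-25:u+45]=1
for nm,m in(('blue',(H[...,0]>100)&(H[...,0]<128)&(H[...,1]>150)),('yel',(H[...,0]>20)&(H[...,0]<35)&(H[...,1]>90))):
  c=np.argwhere(m&B);print(nm,len(c),c.min(0),c.max(0),c.mean(0))
  if nm=='yel':print(c.tolist())
b=s['img'][v-30:v+45,u-40:u+60];print(u-40,v-30);cv2.imwrite('pics/g6.png',cv2.resize(b,(800,600)))"
```

```text
ee [455.  16. 200.] yaw 176.2 delta 0.1 1.0 50.0 roll -0.01
0 collar [286.3 181.6] tip [286.7 195.9] tiptop [286.5 190.3]
15 collar [288.7 180.5] tip [292.9 193. ] tiptop [291.3 188.1]
20 collar [289.5 180. ] tip [294.9 191.8] tiptop [292.8 187.2]
25 collar [290.3 179.5] tip [296.8 190.4] tiptop [294.2 186.1]
blue 72 [178 289] [205 330] [193.1 320.4]
yel 59 [175 261] [192 295] [180.9 273.4]
[[175, 261], [176, 261], [176, 262], [177, 261], [177, 262], [177, 263], [177, 277], [177, 278], [177, 279], [177, 280], [177, 281], [177, 282], [178, 261], [178, 262], [178, 263], [178, 264], [178, 277], [178, 278], [178, 279], [178, 280], [178, 281], [178, 282], [178, 283], [179, 261], [179, 262], [179, 263], [179, 264], [179, 265], [179, 279], [179, 280], [179, 281], [179, 282], [179, 283], [180, 261], [180, 262], [180, 263], [180, 264], [180, 265], [181, 261], [181, 262], [181, 263], [181, 265], [182, 262], [182, 263], [182, 265], [183, 261], [183, 265], [184, 263], [184, 264], [189, 293], [189, 294], [189, 295], [190, 293], [190, 294], [190, 295], [191, 294], [191, 295], [192, 294], [192, 295]]
246 146
```

View pics/g6.png

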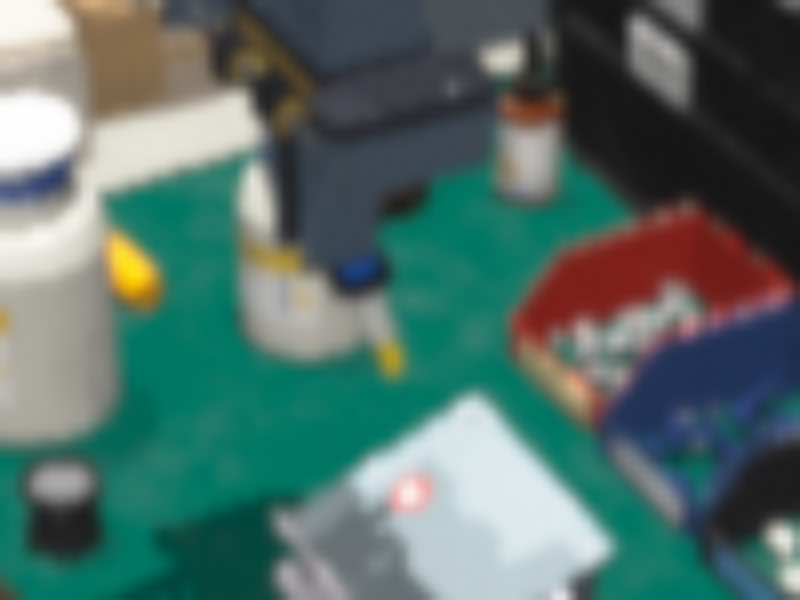

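The pen is tilted: the tip end is at (294.7,192), matching the 20° prediction of (294.9,191.8). Approach to 20 mm off the spot.

Request:
{"method": "arm_command", "body": {"rows": [{"delta_pos": [-1.5, 1, 20], "roll": 0, "jaw": 0}, {"delta_pos": [-1.5, 1, 38], "roll": 0, "jaw": 0}, {"delta_pos": [-1.5, 1, 50], "roll": 0, "jaw": 0}, {"delta_pos": [-1.5, 1, 54], "roll": 0, "jaw": 0}, {"delta_pos": [-1.5, 1, 54], "roll": 0, "jaw": 0}, {"delta_pos": [-1.5, 1, 54], "roll": 0, "jaw": 0}]}}

```text
time_s: 14.62
ee_pos: [457.3, 16.8, 147.1]
ee_rot: [180.0, 0.0, 176.2]
force: [-0.1, -0.6, -0.2]
gripper_width: 15.5
gripper_force: 50.0
```

```bash
python3 -c "
from h import *
np.set_printoptions(precision=1,suppress=True)
e=env.state();s=grab('side','x.png');d=grab('top','y.png');p=e['ee_pos'];print(p,e['force'])
G=p+[0,0,19];a=np.array([-.342,.02,.94]);T=G-98.5*a;print('T',T)
H=cv2.cvtColor(s['img'],cv2.COLOR_BGR2HSV)
for nm,f,M in(('side',s,(497,14.5,53.5)),('top',d,(497,14.5,53.5))):
  H=cv2.cvtColor(f['img'],cv2.COLOR_BGR2HSV);pt=proj(f,T);pm=proj(f,M);print(nm,'pred tip',pt,'mark',pm)
  u,v=pm.astype(int);B=np.zeros(H.shape[:2],bool);B[v-22:v+12,u-18:u+18]=1
  for k,m in(('yel',(H[...,0]>20)&(H[...,0]<35)&(H[...,1]>90)),('red',((H[...,0]<12)|(H[...,0]>168))&(H[...,1]>40))):
    c=np.argwhere(m&B);print(k,len(c),(c.min(0),c.max(0),c.mean(0)) if len(c) else '')
u,v=proj(s,(497,14.5,53.5)).astype(int)
A=cv2.resize(s['img'][v-30:v+20,u-25:u+25],(400,400));u,v=proj(d,(497,14.5,53.5)).astype(int)
C=cv2.resize(d['img'][v-25:v+25,u-25:u+25],(400,400));cv2.imwrite('pics/g7.png',cv2.hconcat([A,C]))"
```

```text
[457.3  16.8 147.1] [-0.1 -0.6 -0.2]
T [491.   14.9  73.5]
side pred tip [295.3 203.2] mark [296.8 207.1]
yel 5 (array([201, 294]), array([203, 295]), array([201.8, 294.6]))
red 31 (array([185, 295]), array([209, 313]), array([194.8, 306.1]))
top pred tip [297.8 213.6] mark [298.3 212.3]
yel 0 
red 0
```

View pics/g7.png

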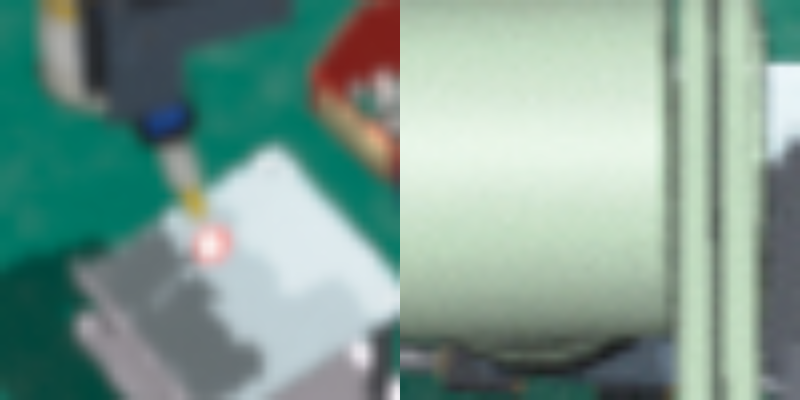

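The tip is lined up with the spot: the tip end at (202,215) in the crop points at the ring centre (211,243). Final approach along the pen's axis, with force checks.

Request:
{"method": "arm_command", "body": {"rows": [{"delta_pos": [-2, 0, 5.6], "roll": 0, "jaw": 0}, {"delta_pos": [-4, 0, 11.3], "roll": 0, "jaw": 0}, {"delta_pos": [-5.5, 0, 15], "roll": 0, "jaw": 0}, {"delta_pos": [-6.5, 0, 18], "roll": 0, "jaw": 0}, {"delta_pos": [-7, 0, 20], "roll": 0, "jaw": 0}, {"delta_pos": [-7.5, 0, 21.6], "roll": 0, "jaw": 0}, {"delta_pos": [-7.5, 0, 21.6], "roll": 0, "jaw": 0}, {"delta_pos": [-7.5, 0, 21.6], "roll": 0, "jaw": 0}, {"delta_pos": [-7.5, 0, 21.6], "roll": 0, "jaw": 0}]}}

```text
time_s: 15.47
ee_pos: [464.1, 17.0, 125.5]
ee_rot: [180.0, -0.0, 176.2]
force: [-0.7, -0.1, 0.7]
gripper_width: 15.7
gripper_force: 50.0
```

```bash
python3 -c "
from h import *
for i in range(6):
  grab('side'); print(env.state()['force'].round(2),env.state()['ee_pos'].round(1))"
```

```text
[-0.56 -0.09  0.45] [464.2  17.  125.5]
[-1.3   0.83  0.42] [464.1  17.  125.5]
[-0.08 -0.66  0.36] [464.2  17.  125.5]
[-0.8   0.48  0.22] [464.2  17.  125.5]
[-0.65 -0.39 -0.09] [464.2  17.  125.4]
[-0.92  0.85  0.87] [464.2  17.  125.4]
```

Contact is about 1.3 N, as predicted for roughly 2 mm in. Advance 4 mm more along the axis and hold.

Request:
{"method": "arm_command", "body": {"rows": [{"delta_pos": [-0.7, 0, 1.9], "roll": 0, "jaw": 0}, {"delta_pos": [-1.4, 0, 3.8], "roll": 0, "jaw": 0}, {"delta_pos": [-1.4, 0, 3.8], "roll": 0, "jaw": 0}, {"delta_pos": [-1.4, 0, 3.8], "roll": 0, "jaw": 0}]}}

```text
time_s: 16.1
ee_pos: [465.5, 16.9, 121.4]
ee_rot: [180.0, -0.0, 176.2]
force: [-0.9, 0.3, 1.0]
gripper_width: 15.8
gripper_force: 50.0
```

```bash
python3 -c "
from h import *
F=[]
for i in range(12):
  s=grab('side'); F.append(env.state()['force'])
print(np.mean(F,0),np.std(F,0),env.state()['ee_pos'])
u,v=proj(s,(497,14.5,53.5)).astype(int)
cv2.imwrite('pics/g8.png',cv2.resize(s['img'][v-30:v+20,u-25:u+25],(500,500)))"
```

```text
[-1.77748321  0.44717626  1.18602258] [0.48107271 0.35781878 0.25933086] [465.51977432  16.91057196 121.50694255]
```

View pics/g8.png

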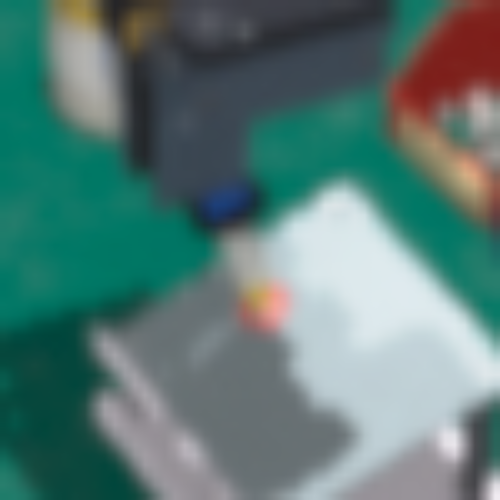

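The tip sits inside the red ring (tip at about (260,303), ring centre about (264,305)), with about 2.2 N of contact, which is half in. Hold for two seconds.

Request:
{"method": "arm_command", "body": {"rows": [{"delta_pos": [0, 0, 0], "roll": 0, "jaw": 0}, {"delta_pos": [0, 0, 0], "roll": 0, "jaw": 0}, {"delta_pos": [0, 0, 0], "roll": 0, "jaw": 0}, {"delta_pos": [0, 0, 0], "roll": 0, "jaw": 0}, {"delta_pos": [0, 0, 0], "roll": 0, "jaw": 0}, {"delta_pos": [0, 0, 0], "roll": 0, "jaw": 0}, {"delta_pos": [0, 0, 0], "roll": 0, "jaw": 0}, {"delta_pos": [0, 0, 0], "roll": 0, "jaw": 0}, {"delta_pos": [0, 0, 0], "roll": 0, "jaw": 0}, {"delta_pos": [0, 0, 0], "roll": 0, "jaw": 0}, {"delta_pos": [0, 0, 0], "roll": 0, "jaw": 0}, {"delta_pos": [0, 0, 0], "roll": 0, "jaw": 0}, {"delta_pos": [0, 0, 0], "roll": 0, "jaw": 0}, {"delta_pos": [0, 0, 0], "roll": 0, "jaw": 0}, {"delta_pos": [0, 0, 0], "roll": 0, "jaw": 0}, {"delta_pos": [0, 0, 0], "roll": 0, "jaw": 0}, {"delta_pos": [0, 0, 0], "roll": 0, "jaw": 0}, {"delta_pos": [0, 0, 0], "roll": 0, "jaw": 0}, {"delta_pos": [0, 0, 0], "roll": 0, "jaw": 0}, {"delta_pos": [0, 0, 0], "roll": 0, "jaw": 0}]}}

```text
time_s: 18.37
ee_pos: [465.7, 16.9, 121.5]
ee_rot: [180.0, 0.0, 176.2]
force: [-2.3, 0.3, 0.2]
gripper_width: 15.9
gripper_force: 50.0
```

Request:
{"method": "arm_command", "body": {"rows": [{"delta_pos": [0, 0, 0], "roll": 0, "jaw": 0}, {"delta_pos": [0, 0, 0], "roll": 0, "jaw": 0}, {"delta_pos": [0, 0, 0], "roll": 0, "jaw": 0}, {"delta_pos": [0, 0, 0], "roll": 0, "jaw": 0}, {"delta_pos": [0, 0, 0], "roll": 0, "jaw": 0}, {"delta_pos": [0, 0, 0], "roll": 0, "jaw": 0}, {"delta_pos": [0, 0, 0], "roll": 0, "jaw": 0}, {"delta_pos": [0, 0, 0], "roll": 0, "jaw": 0}, {"delta_pos": [0, 0, 0], "roll": 0, "jaw": 0}, {"delta_pos": [0, 0, 0], "roll": 0, "jaw": 0}]}}

```text
time_s: 19.2
ee_pos: [465.7, 16.9, 121.5]
ee_rot: [180.0, 0.0, 176.2]
force: [-2.7, 0.3, 1.0]
gripper_width: 15.7
gripper_force: 50.0
```

```bash
python3 -c "
from workcell import env
print(env.state()['force']);print(env.job_done())"
```

```text
[-2.72620255  0.34966772  0.99781165]
the job is handed in; nothing more can be done
None
```

I handed the job in at about 19 s, within the 58 s limit, with the wetted pen still held on the spot; no verdict came back. My estimates are about 20° tilt (square to the plate), the tip about half in, and about 2 N on the plate.

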